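# Clamp the drilled block in the inspection fixture

## Robot

A 6-joint arm with a two-finger parallel gripper is mounted at the origin on a cart in front of the work surface, level with it; the furniture and walls round the work are solid. World frame = base frame: x ahead of the robot, y to its left, z up, the work surface at z = 0. Lengths are in m, angles in rad, forces in N, time in s.
With the tool pointing down it reaches from about 0.35 to 0.925 m from the base axis. Payload 6.4 kg.
Tool frame: the origin (TCP) lies midway between the tips of the shut fingers; the grasp point (between the pads) lies 19 mm behind it; x points along the fingers, z is the direction in which the jaws open and shut, and the axes are right-handed (so a half turn about x gives the same grasp; the last joint's range is limited). The gripper opens to 85 mm and grips with 20 to 120 N. Pads are 22 mm wide; open, the fingers measure 114 mm over their backs; the gripper's body (76 mm by 85 mm) begins 54 mm behind the grasp point. The pads swing forward as they close: fully open they stand 13 mm farther back than shut.
Start: joints at [1.033, 0.245, 1.558, -0, 1.339, -0.174], TCP at [0.231, 0.607, 0.231] pointing down, gripper open.
Joint ranges: [-3.13, 3.13], [-1.02, 2.26], [0.13, 2.54], [-0.95, 4.09], [0.21, 2.88], [-2.74, 2.74]. Speed limits (rad/s): [2.57, 2.57, 3.14, 3.14, 3.14, 3.14].

## Interface

Orientations are given as a 3x3 rotation matrix whose columns are the frame's x, y, z axes.
In Python, from station import get_obs, read_camera, get_calibration, hand_in gives the robot as it stands.
- The arm moves only by the tool jog_arm, never from a script. Its argument "deltas" is a list that holds one entry, the list of rows, each a list of 7 numbers: the shift along the tool's x, y, z in cm, then the turn, a rotation vector about the tool's x, y, z in degrees, then the gripper's target within -1 to 1 (fully open at 1, half-way at 0, shut at -1). A call has 1 to 5 rows; each row is the pose to reach, as a shift and turn from the pose measured when the call began, along the tool's axes at that moment; what a row does not reach only later rows make up. A row lasts 1/10 s, in which the tool goes at most 50 mm and 8.59 degrees, less where a joint would pass 70% of its speed; a pose out of reach is approached as far as the arm can. A call with a gripper value outside its range is refused whole. The fingers move at their own pace and stop on an object; "newtons" is the grip in N (left out, the last holds). Time passes only in rows, so rows that repeat a pose let the fingers close. It gives the time, the measured TCP pose, the force and the opening at its end, in the units of the state.
- get_obs(): the state, without advancing time (a new reading comes with each control period).
- read_camera(name): name is "side" or "top"; returns the picture (420x560x3 uint8, red, green, blue); there is no depth.
- get_calibration(name): a dict with "fx", "fy", "cx", "cy" (pixels), "distortion" ([k1, k2, p1, p2, k3] as OpenCV has them; the pictures are not rectified), "rvec" (rotation vector, rad) and "tvec" (3), from world to camera coordinates, as OpenCV has them. Camera axes: x right, y down, z forward; pixel columns grow to the right and rows downward; lengths in m; the calibration is good to about 2 mm. A picture is of the moment at which its call begins. get_calibration takes no time and is no camera call.
- hand_in(): hands the job in, once; it reports no verdict.
The state is a dict: "time_s": time; "qpos": joint angles; "dq": joint speeds; "effort": joint torques, N m; "ee_pos": TCP position; "eef_rot": TCP orientation; "wrist_force": force on the tool from outside, world axes, zero at the start; "moment": the same for the moment, N m; "finger_gap": opening from 0.0 (shut) to 1.0 (fully open).
Only numpy, scipy, OpenCV 4.12 (cv2) and the standard library are available. Lean on these libraries where they do the work, as an engineer would, in place of code of your own. Each camera call takes 0.05 s, during which the arm holds its last target. There are 200 camera calls.

## Task

Clamp the drilled steel block that lies in the fixture's nest: push the flat strap round with a finger until it lies over the block, fully up to its stop, then press the cam lever with the black ball fully down so that the strap is clamped on the block. Only push and press, lift nothing, leave the block sitting in its nest and the loose things round the fixture where they are, and draw clear at the end.

Things in the scene. Friction and masses are not known exactly. Their poses are not given: they have to be found in the camera images.
- fixture: dark steel base plate 116 x 210 x 12 mm, fixed to the worktop. Origin at the centre of its underside, on the worktop; x and y along its short and long sides, z up. A round boss 32 mm across stands at (0, +75 mm); the block's nest, a frame of low rails to 20 mm above the worktop, is centred at (0, -30 mm)
- nest (a point): centre of the nest floor, 12 mm above the worktop
- strap_pivot (a point): point on the strap's upright turning axis, on the boss, 55 mm above the worktop (mid-thickness of the raised strap)
- strap: aluminium bar 26 mm wide, 18 mm thick, 163 mm long from its turning axis to its round end. Raised, it spans 46 to 64 mm above the worktop; a sprung rubber pad under it, 105 mm from the axis, clears the block by 4 mm. Origin on the axis at the worktop; the bar runs along its own -y. Turns at about 1.5 N at its end, stays where left; the cam lowers it 6 mm, pressing the pad on the block with about 12 N
- strap_end (a point): point in the strap at mid-width and mid-thickness, 150 mm from the turning axis (13 mm short of its rounded end)
- clamp_swing (a joint): turn of strap, fork and cam lever together about the upright axis, rad: 0 = strap over the block at its stop, pointing along the fixture's -y; positive = open, anticlockwise from above, so that at 1.57 it points along the fixture's +x. Range 0 to 1.75; starts 0.9 to 1.6
- lever_axle (a point): centre of the cam lever's level axle in the fork on the strap's turning axis, 82 mm above the worktop. The axle lies across the strap
- cam_lever (a joint): cam lever, rad: 0 = up (the ball 1.25 rad above the horizontal), 1.2 = fully down (0.05 rad above the horizontal). It moves in the upright plane of the strap, the ball on the side of the axle away from the strap's bar; pressing turns it outward and down. Stays where left; needs about 3 to 6 N at the ball; starts 0 to 0.3
- lever_ball (a point): centre of the black ball, 20 mm across, on the end of the lever, 85 mm from the axle; lever bar 10 mm thick
- block: drilled steel block 50 x 76 x 25 mm lying loose in the nest with about 2 mm play; origin at the centre of its underside, 76 mm side along its y. Its top is 37 mm above the worktop
- bush: loose stepped brass bush, 36 mm across, 24 mm high, bystander; origin under its centre
- stud: loose flanged steel turned part, 28 mm across, 28 mm high, bystander; origin under its centre
- jack: loose small knurled screw jack, 42 mm across, 54 mm high, bystander; origin under its centre
- loupe: loose black eye loupe, 38 mm across, 32 mm high, bystander; origin under its centre
- parallel: loose ground steel parallel bar, 10 x 110 x 20 mm, standing on its narrow side, bystander; origin under its centre, long along its y
- pen: loose marker pen, 17 x 135 x 16 mm, lying, bystander; origin under its centre, long along its y
Mind the look-alikes: they are no part of the job. Leave any red or yellow look-alike of the block alone.

How it is judged:
On the way, in this order (a step that is already met when the one before it is completed fails the run):
1. the strap is swung over the block to its stop, with the lever still up (value of joint clamp_swing below 0.06 rad and value of joint cam_lever below 0.6 rad), for 0.2 s.
2. the cam lever is pressed fully down over the closed strap (value of joint clamp_swing below 0.06 rad and value of joint cam_lever above 1.1 rad), for 0.2 s.
At the end, for the whole second after the job is handed in: the strap is over the block within 0.06 rad of its stop, the cam lever is within 0.1 rad of fully down, the strap presses on the block with more than 4 N, and the block lies at rest and flat in its nest (within 6 mm of its centre) (all of step 2 and contact force between strap and block above 4 N and linear speed of block below 0.02 m/s and horizontal distance between block and nest below 0.006 m and z of block in the frame of fixture below 0.016 m and angle between block's own z axis and vertical below 0.06 rad); the robot touches nothing.
It fails at once if the lever is pressed down before the strap is over the block (value of joint cam_lever above 0.7 rad and value of joint clamp_swing above 0.2 rad).
It fails at once if the block is lifted, tipped or pushed out of its nest (not (horizontal distance between block and nest below 0.01 m and z of block in the frame of fixture below 0.02 m and angle between block's own z axis and vertical below 0.15 rad)).
It fails at once if a loose thing round the fixture is moved more than 15 mm (distance of any of bush, stud, jack, loupe, parallel, pen from where it was at the start of the episode above 0.015 m).
It also fails if it takes over 48 s, if anything falls off the work surface, if the arm or the gripper's body presses on something with over 40 N, if the wrist force passes 120 N, or if a joint passes its speed limit or range.

## Working session

There is one attempt and no reset: what is moved stays moved. The work goes in short steps, Python scripts to look and compute and a tool call to move; the robot and the scene stay as the last step left them, time stands still between calls to the robot, and variables do not carry over. Pictures are saved under pics/ and viewed, about 8 in all and at most 12, crops included, and the job is handed in when it is done.

Besides the shell and the picture viewer there is one more tool, called after "Request:" as a command line: name --argument value ..., lists and objects as JSON in quotes. jog_arm: Moves the arm, as the interface text tells. Its arguments: {"type":"object","properties":{"deltas":{"type":"array","items":{"type":"array","items":{"type":"array","items":{"type":"number"}}}},"newtons":{"type":"number"}},"required":["deltas"]}

```bash
mkdir -p pics; ls; python3 - <<'E'
from station import *
import cv2
for n in("side","top"):
    cv2.imwrite(f"pics/{n}0.png",read_camera(n)[:,:,::-1]); c=get_calibration(n); print(n,c)
print(get_obs())
E
```

```text
pics
side {'fx': 545.5894689897777, 'fy': 545.5894689897777, 'cx': 277.1509981465081, 'cy': 217.25555953851386, 'distortion': array([0.00412678, 0.        , 0.        , 0.        , 0.        ]), 'rvec': array([ 2.55043239,  0.71911092, -0.16781537]), 'tvec': array([-0.47120055, -0.06186623,  1.1268365 ])}
top {'fx': 483.99080226832933, 'fy': 483.99080226832933, 'cx': 282.0844013527322, 'cy': 213.29218558307298, 'distortion': array([-0.05639795,  0.        ,  0.        ,  0.        ,  0.        ]), 'rvec': array([ 2.18846645, -2.18862842,  0.05484213]), 'tvec': array([0.14942304, 0.49764653, 0.98949384])}
{'time_s': 0.1, 'qpos': array([ 1.03285513e+00,  2.45762747e-01,  1.55890353e+00, -1.24197083e-05,
        1.33876049e+00, -1.74088035e-01]), 'dq': array([-5.27761949e-04,  4.15935754e-04, -2.21062433e-03, -3.35020941e-05,
        7.07159726e-04, -5.26468603e-04]), 'effort': array([-6.70984173e-04, -4.30669141e+01, -3.27129328e+01, -2.01627854e-04,
        2.83550115e-03,  7.74877655e-07]), 'ee_pos': array([0.23103922, 0.60699491, 0.23027256]), 'eef_rot': array([[-9.29363432e-04, -9.34533387e-01,  3.55874255e-01],
       [-1.58126645e-03,  3.55875337e-01,  9.34532099e-01],
       [-9.99998318e-01,  3.05787941e-04, -1.80848381e-03]]), 'wrist_force': array([ 0.00247647,  0.26399391, -0.05971582]), 'moment': array([ 0.03315094, -0.05012976,  0.03406032]), 'finger_gap': 1.0015433095989525}
```

View pics/side0.png

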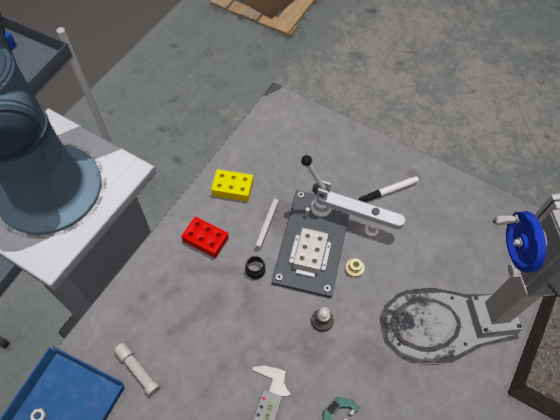

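View pics/top0.png

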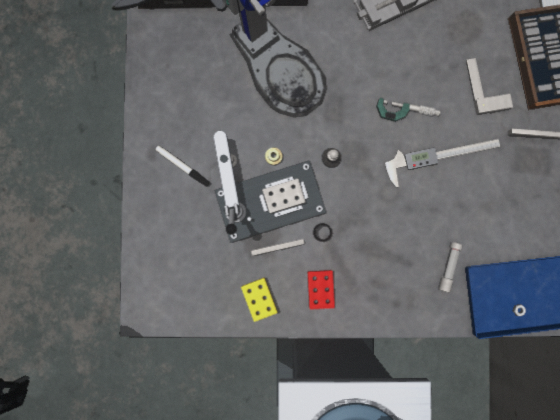

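```bash
cat > h.py <<'E'
import numpy as np, cv2
from station import *
def proj(n,P):
    c=get_calibration(n);K=np.array([[c['fx'],0,c['cx']],[0,c['fy'],c['cy']],[0,0,1]])
    return cv2.projectPoints(np.array(P,float).reshape(-1,3),c['rvec'],c['tvec'],K,c['distortion'])[0].reshape(-1,2)
def ray(n,uv):
    c=get_calibration(n);K=np.array([[c['fx'],0,c['cx']],[0,c['fy'],c['cy']],[0,0,1]])
    p=cv2.undistortPoints(np.array(uv,float).reshape(-1,1,2),K,c['distortion']).reshape(-1,2)
    R=cv2.Rodrigues(c['rvec'])[0]; d=np.c_[p,np.ones(len(p))]@R
    return -R.T@c['tvec'],d/np.linalg.norm(d,axis=1)[:,None]
def atz(n,uv,z):
    o,d=ray(n,uv); return o+d*((z-o[2])/d[:,2])[:,None]
def tri(uvs,uvt):
    o1,d1=ray("side",uvs);o2,d2=ray("top",uvt);out=[]
    for a,b in zip(d1,d2):
        s=np.linalg.lstsq(np.c_[a,-b],o2-o1,rcond=None)[0]
        p,q=o1+s[0]*a,o2+s[1]*b; out.append(np.r_[(p+q)/2,np.linalg.norm(p-q)])
    return np.array(out)
E
python3 - <<'E'
from h import *
np.set_printoptions(precision=4,suppress=True)
s=cv2.imread("pics/side0.png")[145:305,230:430];t=cv2.imread("pics/top0.png")[115:260,140:345]
cv2.imwrite("pics/s1.png",cv2.resize(s,None,fx=3.75,fy=3.75,interpolation=cv2.INTER_CUBIC))
cv2.imwrite("pics/t1.png",cv2.resize(t,None,fx=3.75,fy=3.75,interpolation=cv2.INTER_CUBIC))
print(proj("side",[.231,.607,.23]),proj("top",[.231,.607,.23]),proj("top",[0,0,0]),proj("side",[0,0,0]))
print(tri([[307,160]],[[232,229]]))
E
```

```text
[[298.7442 -35.156 ]] [[  3.6256 367.2788]] [[354.035  452.9205]] [[ 48.8386 187.2793]]
[[0.4636 0.2387 0.1578 0.0051]]
```

View pics/s1.png

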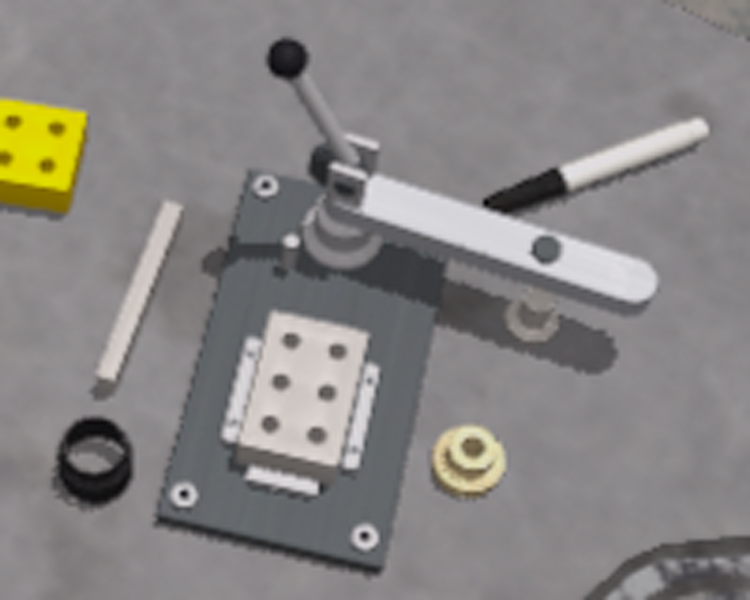

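View pics/t1.png

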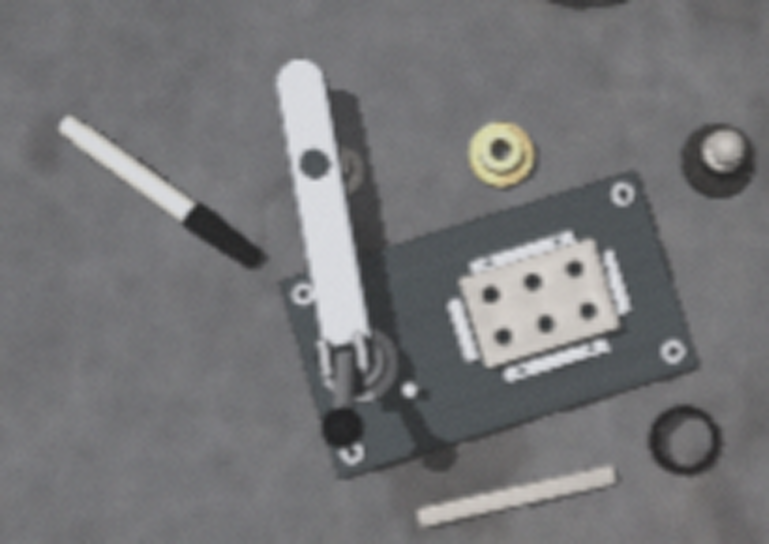

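```bash
cat >> h.py <<'E'
T=lambda a:np.array(a,float)/3.75+[140,115]
S=lambda a:np.array(a,float)/3.75+[230,145]
E
python3 - <<'E'
from h import *
np.set_printoptions(precision=4,suppress=True)
m=lambda f,a:f(a)-.37
q=lambda a:T(a)-.37
w=atz("top",T([(303,294),(623,194),(672,351),(351,453)]),.012)
print("screws top",w, "center",w.mean(0))
ws=atz("side",S([(265,185),(183,494),(365,537)]),.012);print("side",ws)
# screw correspondences: top 351,453 <-> side 265,185 ; 672,351<->183,494 ; 623,194<->365,537
print(tri(S([(265,185),(183,494),(365,537),(288,58),(469,447)]),T([(351,453),(672,351),(623,194),(343,428),(501,150)])))
print("strap",tri(S([(547,249),(650,275)]),T([(315,164),(300,62)])))
y=(w[[0,3]].mean(0)-w[[1,2]].mean(0));y/=np.linalg.norm(y);c=w.mean(0)
x=np.array([y[1],-y[0],0]);
print("y",y,"x",x,"pivot",c+.075*y,"nest",c-.03*y)
print("bystanders top/side: pen,stud,bush,jack,loupe,parallel")
print(atz("top",T([(68,125),(262,260),(350,170),(501,155),(718,160),(686,440),(418,517),(615,475)]),.02))
E
```

```text
screws top [[0.5395 0.2775 0.012 ]
 [0.5954 0.0991 0.012 ]
 [0.5076 0.0721 0.012 ]
 [0.451  0.2502 0.012 ]] center [0.5234 0.1747 0.012 ]
side [[0.454  0.2523 0.012 ]
 [0.5098 0.0744 0.012 ]
 [0.5985 0.1021 0.012 ]]
[[0.4526 0.2511 0.0123 0.0037]
 [0.5088 0.073  0.0134 0.003 ]
 [0.597  0.1002 0.0137 0.0042]
 [0.4632 0.2399 0.1547 0.0044]
 [0.6198 0.1676 0.0207 0.0025]]
strap [[0.606  0.2661 0.0617 0.0043]
 [0.6579 0.2728 0.0739 0.0034]]
y [-0.301   0.9536  0.    ] x [0.9536 0.301  0.    ] pivot [0.5008 0.2463 0.012 ] nest [0.5324 0.1461 0.012 ]
bystanders top/side: pen,stud,bush,jack,loupe,parallel
[[0.6337 0.409  0.02  ]
 [0.5577 0.2994 0.02  ]
 [0.6078 0.2509 0.02  ]
 [0.6161 0.167  0.02  ]
 [0.6132 0.0467 0.02  ]
 [0.4581 0.0652 0.02  ]
 [0.4158 0.2123 0.02  ]
 [0.4389 0.1042 0.02  ]]
```

Request:
jog_arm --deltas '[[[0, -46.3, -12.3, 0, 0, 0, -1], [0, -46.3, -12.3, 0, 0, 0, -1], [0, -46.3, -12.3, 0, 0, 0, -1], [0, -46.3, -12.3, 0, 0, 0, -1], [0, -46.3, -12.3, 0, 0, 0, -1]]]'

```text
time_s: 0.6
ee_pos: [0.4352, 0.4598, 0.2304]
eef_rot: [[-0.001, -0.935, 0.356], [-0.002, 0.356, 0.935], [-1.0, 0.001, -0.002]]
wrist_force: [0.2, 0.8, 0.7]
finger_gap: 0.141
```

Request:
jog_arm --deltas '[[[0, -22, -5.8, 0, 0, 0, -1], [0, -22, -5.8, 0, 0, 0, -1], [0, -22, -5.8, 0, 0, 0, -1], [0, -22, -5.8, 0, 0, 0, -1], [0, -22, -5.8, 0, 0, 0, -1]]]'

```text
time_s: 1.1
ee_pos: [0.6225, 0.3244, 0.2295]
eef_rot: [[-0.002, -0.934, 0.358], [-0.003, 0.358, 0.934], [-1.0, 0.001, -0.003]]
wrist_force: [0.0, 0.3, -0.4]
finger_gap: -0.003
```

Request:
jog_arm --deltas '[[[5, 0, 0, 0, 0, 0, -1], [10, 0, 0, 0, 0, 0, -1], [12, 0, 0, 0, 0, 0, -1], [12, 0, 0, 0, 0, 0, -1]]]'

```text
time_s: 1.5
ee_pos: [0.6189, 0.3227, 0.1035]
eef_rot: [[-0.012, -0.933, 0.359], [-0.006, 0.359, 0.933], [-1.0, 0.009, -0.01]]
wrist_force: [-0.4, 0.5, 0.8]
finger_gap: 0.001
```

```bash
python3 - <<'E'
from h import *
s=read_camera("side")[:,:,::-1][90:330,230:510];t=read_camera("top")[:,:,::-1][90:290,120:345]
a=cv2.resize(s,None,fx=2,fy=2);b=cv2.resize(t,None,fx=2,fy=2)
im=np.zeros((480,1010,3),np.uint8);im[:,:560]=a;im[:400,560:1010]=b
cv2.imwrite("pics/c2.png",cv2.resize(im,None,fx=.79,fy=.79)); print(get_obs()['ee_pos'],get_obs()['finger_gap'])
E
```

```text
[0.62254754 0.32422696 0.10995979] -0.0009384773009731248
```

View pics/c2.png

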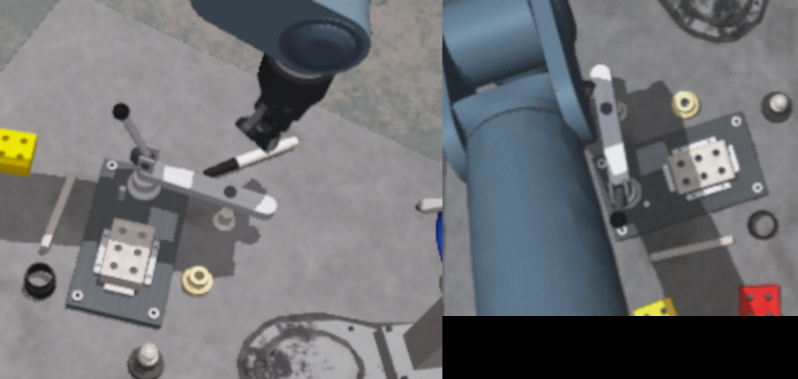

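Request:
jog_arm --deltas '[[[2.5, 0, 0, 0, 0, 0, -1], [4.5, 0, 0, 0, 0, 0, -1], [5.7, 0, 0, 0, 0, 0, -1], [5.7, 0, 0, 0, 0, 0, -1]]]'

```text
time_s: 2.0
ee_pos: [0.6223, 0.3242, 0.0529]
eef_rot: [[-0.002, -0.934, 0.358], [-0.003, 0.358, 0.934], [-1.0, 0.001, -0.003]]
wrist_force: [0.2, 0.7, 0.8]
finger_gap: -0.003
```

```bash
python3 - <<'E'
from h import *
np.set_printoptions(precision=4,suppress=True)
o=get_obs();print(o['ee_pos'],o['eef_rot'],o['wrist_force'])
piv=np.array([.502,.247]);R=o['eef_rot']
for deg in [9.5,0,-10,-20,-30,-40,-50,-60,-65,-70,-72.5]:
    a=np.radians(deg);u=np.array([np.cos(a),np.sin(a)]);n=np.array([-u[1],u[0]])
    # support of 22(y) x 29(z) rectangle along -n
    d=.013+.011*abs(n@R[:2,1])+.0145*abs(n@R[:2,2])
    p=piv+.13*u+d*n
    print(deg,p,"toolshift cm",(R.T@np.r_[p-o['ee_pos'][:2],.053-o['ee_pos'][2]])*100)
E
```

```text
[0.6223 0.3242 0.0529] [[-0.0022 -0.9337  0.358 ]
 [-0.0027  0.358   0.9337]
 [-1.      0.0011 -0.0033]] [0.22   0.6713 0.7573]
9.5 [0.6251 0.2991] toolshift cm [-0.0024 -1.1588 -2.2417]
0 [0.632  0.2775] toolshift cm [ 0.0019 -2.5785 -4.0138]
-10 [0.6351 0.2533] toolshift cm [ 0.0079 -3.7349 -6.1587]
-20 [0.6336 0.2286] toolshift cm [ 0.015  -4.4822 -8.5235]
-30 [0.6291 0.2072] toolshift cm [  0.0218  -4.826  -10.6835]
-40 [0.6211 0.1866] toolshift cm [  0.0292  -4.8088 -12.8868]
-50 [0.6093 0.1674] toolshift cm [  0.0371  -4.4037 -15.1083]
-60 [0.594 0.15 ] toolshift cm [  0.0452  -3.595  -17.2753]
-65 [0.5851 0.1423] toolshift cm [  0.0493  -3.0385 -18.3135]
-70 [0.5754 0.1354] toolshift cm [  0.0533  -2.3827 -19.3074]
-72.5 [0.5703 0.1322] toolshift cm [  0.0553  -2.0183 -19.7845]
```

Request:
jog_arm --deltas '[[[0, -0.6, -1.2, 0, 0, 0, -1], [0, -1.2, -2.2, 0, 0, 0, -1], [0, -1.9, -3.1, 0, 0, 0, -1], [0, -2.6, -4.0, 0, 0, 0, -1], [0, -3.2, -5.1, 0, 0, 0, -1]]]'

```text
time_s: 2.5
ee_pos: [0.6345, 0.2641, 0.0537]
eef_rot: [[-0.001, -0.934, 0.358], [-0.002, 0.358, 0.934], [-1.0, 0.001, -0.003]]
wrist_force: [-1.5, 0.9, 0.9]
finger_gap: -0.005
```

Request:
jog_arm --deltas '[[[0, -0.4, -1.0, 0, 0, 0, -1], [0, -0.8, -2.2, 0, 0, 0, -1], [0, -1.2, -3.4, 0, 0, 0, -1], [0, -1.4, -4.4, 0, 0, 0, -1], [0, -1.5, -5.5, 0, 0, 0, -1]]]'

```text
time_s: 3.0
ee_pos: [0.6287, 0.2065, 0.0538]
eef_rot: [[-0.001, -0.933, 0.359], [-0.002, 0.359, 0.933], [-1.0, 0.0, -0.002]]
wrist_force: [0.5, 2.2, 0.6]
finger_gap: -0.002
```

Request:
jog_arm --deltas '[[[0, 0, -1.1, 0, 0, 0, -1], [0, 0, -2.2, 0, 0, 0, -1], [0, 0.2, -3.3, 0, 0, 0, -1], [0, 0.4, -4.4, 0, 0, 0, -1], [0, 0.8, -5.5, 0, 0, 0, -1]]]'

```text
time_s: 3.5
ee_pos: [0.6012, 0.1573, 0.0541]
eef_rot: [[-0.001, -0.933, 0.359], [-0.002, 0.359, 0.933], [-1.0, -0.0, -0.002]]
wrist_force: [0.8, 1.5, -0.2]
finger_gap: 0.002
```

```bash
python3 - <<'E'
from h import *
s=read_camera("side")[:,:,::-1][90:330,230:510];t=read_camera("top")[:,:,::-1][90:290,120:345]
a=cv2.resize(s,None,fx=2,fy=2);b=cv2.resize(t,None,fx=2,fy=2)
im=np.zeros((480,1010,3),np.uint8);im[:,:560]=a;im[:400,560:1010]=b
cv2.imwrite("pics/c3.png",cv2.resize(im,None,fx=.79,fy=.79)); print(get_obs()['ee_pos'],get_obs()['wrist_force'])
E
```

```text
[0.60029692 0.15678815 0.05364319] [ 0.1534453   0.79314122 -1.37159712]
```

View pics/c3.png

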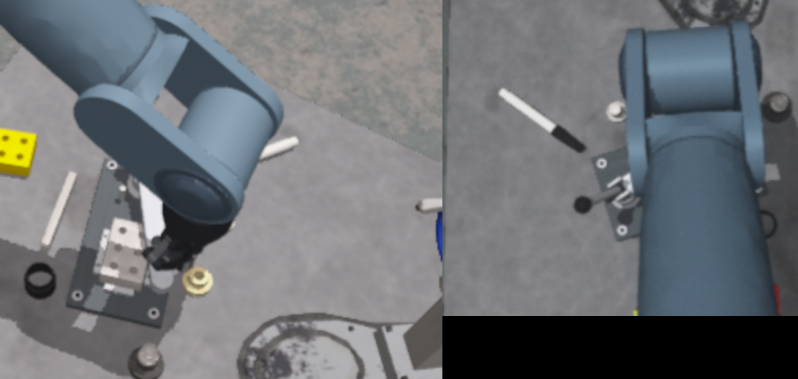

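Request:
jog_arm --deltas '[[[0, 0.3, -0.9, 0, 0, 0, -1], [0, 0.6, -1.4, 0, 0, 0, -1], [0, 0.9, -1.9, 0, 0, 0, -1], [0, 1.2, -2.4, 0, 0, 0, -1], [0, 1.5, -2.8, 0, 0, 0, -1]]]'

```text
time_s: 4.1
ee_pos: [0.5759, 0.1358, 0.0538]
eef_rot: [[-0.003, -0.933, 0.359], [-0.003, 0.359, 0.933], [-1.0, 0.001, -0.004]]
wrist_force: [0.2, 1.2, 0.3]
finger_gap: 0.002
```

Request:
jog_arm --deltas '[[[0, 0.15, -0.1, 0, 0, 0, -1], [0, 0.3, -0.1, 0, 0, 0, -1], [0, 0.3, -0.1, 0, 0, 0, -1]]]'

```text
time_s: 4.4
ee_pos: [0.5727, 0.1359, 0.0538]
eef_rot: [[-0.002, -0.933, 0.359], [-0.003, 0.359, 0.933], [-1.0, 0.001, -0.004]]
wrist_force: [1.1, -0.1, -0.2]
finger_gap: 0.006
```

Keep nudging along tool +y until the wrist force shows the stop.

Request:
jog_arm --deltas '[[[0, 0.15, 0, 0, 0, 0, -1], [0, 0.3, 0, 0, 0, 0, -1], [0, 0.3, 0, 0, 0, 0, -1]]]'

```text
time_s: 4.7
ee_pos: [0.5699, 0.1371, 0.0539]
eef_rot: [[-0.002, -0.933, 0.359], [-0.003, 0.359, 0.933], [-1.0, 0.001, -0.004]]
wrist_force: [1.2, -0.4, 0.8]
finger_gap: -0.002
```

Request:
jog_arm --deltas '[[[0, 0.15, 0, 0, 0, 0, -1], [0, 0.3, 0, 0, 0, 0, -1], [0, 0.3, 0, 0, 0, 0, -1]]]'

```text
time_s: 5.0
ee_pos: [0.5668, 0.1383, 0.0538]
eef_rot: [[-0.003, -0.933, 0.359], [-0.003, 0.359, 0.933], [-1.0, 0.001, -0.004]]
wrist_force: [1.5, 0.5, 0.5]
finger_gap: -0.002
```

Request:
jog_arm --deltas '[[[0, 0.15, 0, 0, 0, 0, -1], [0, 0.3, 0, 0, 0, 0, -1], [0, 0.3, 0, 0, 0, 0, -1]]]'

```text
time_s: 5.3
ee_pos: [0.5645, 0.1393, 0.0541]
eef_rot: [[-0.001, -0.933, 0.359], [-0.003, 0.359, 0.933], [-1.0, 0.0, -0.004]]
wrist_force: [3.3, -0.8, -0.2]
finger_gap: 0.002
```

Request:
jog_arm --deltas '[[[0, 0.15, 0, 0, 0, 0, -1], [0, 0.3, 0, 0, 0, 0, -1], [0, 0.3, 0, 0, 0, 0, -1]]]'

```text
time_s: 5.6
ee_pos: [0.5637, 0.1402, 0.0549]
eef_rot: [[0.004, -0.933, 0.359], [-0.003, 0.359, 0.933], [-1.0, -0.005, -0.002]]
wrist_force: [8.1, -0.9, -1.8]
finger_gap: 0.004
```

Request:
jog_arm --deltas '[[[0, 0.05, 0, 0, 0, 0, -1], [0, 0.05, 0, 0, 0, 0, -1], [0, -1.5, 0, 0, 0, 0, -1], [0, -3, 0, 0, 0, 0, -1], [-3, -3, 0, 0, 0, 0, -1]]]'

```text
time_s: 6.1
ee_pos: [0.588, 0.129, 0.0804]
eef_rot: [[-0.008, -0.933, 0.36], [-0.004, 0.36, 0.933], [-1.0, 0.006, -0.006]]
wrist_force: [-0.5, 0.4, -0.4]
finger_gap: -0.001
```

Request:
jog_arm --deltas '[[[-5, 0, 0, 0, 0, 0, -1], [-10, 0, 0, 0, 0, 0, -1], [-13, 0, 0, 0, 0, 0, -1], [-13, -5, 0, 0, 0, 0, -1], [-13, -8, 2, 0, 0, 0, -1]]]'

```text
time_s: 6.6
ee_pos: [0.6717, 0.1177, 0.2116]
eef_rot: [[-0.007, -0.932, 0.362], [-0.004, 0.362, 0.932], [-1.0, 0.005, -0.006]]
wrist_force: [-0.1, 0.5, 1.1]
finger_gap: 0.001
```

```bash
python3 - <<'E'
from h import *
s=read_camera("side")[:,:,::-1][145:305,230:430];t=read_camera("top")[:,:,::-1][115:260,140:345]
im=np.zeros((600,800,3),np.uint8)
im[:320,:400]=cv2.resize(s,None,fx=2,fy=2,interpolation=cv2.INTER_CUBIC);im[310:,390:]=cv2.resize(t,None,fx=2,fy=2,interpolation=cv2.INTER_CUBIC)
cv2.imwrite("pics/c4.png",im);print(get_obs()['ee_pos'],get_obs()['wrist_force'])
E
```

```text
[0.6721626  0.1192406  0.20819812] [-0.69224457 -0.71373819 -0.67249044]
```

View pics/c4.png

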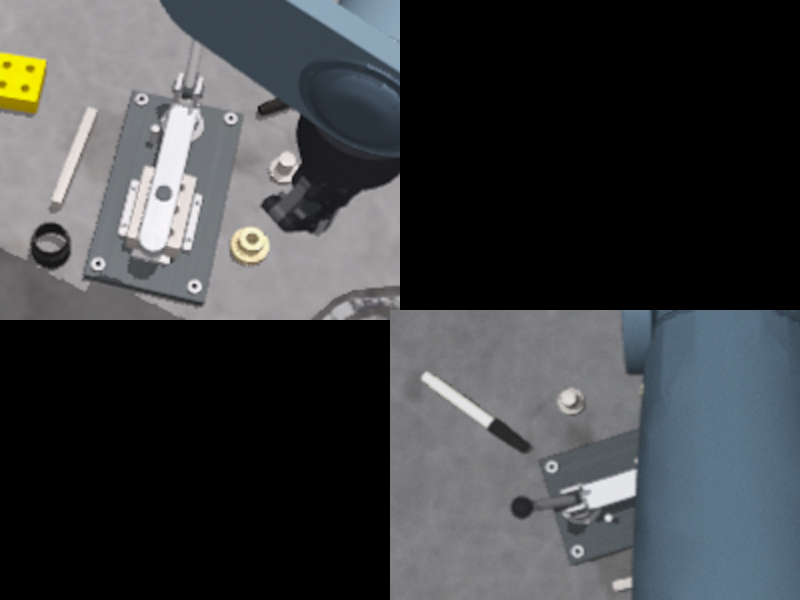

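```bash
python3 - <<'E'
from h import *
np.set_printoptions(precision=4,suppress=True)
p=atz("side",np.array([[163,193],[190,110]])/2+[230,145],.064)
print(p)
piv=np.array([.502,.247]); d=p[0,:2]-piv; print(np.linalg.norm(d),np.degrees(np.arctan2(d[1],d[0])))
o,dd=ray("top",[[206,213.5]])
# heading fixed: find z where |ball-axle|=.085
a=np.r_[piv,.082]
for z in np.arange(.09,.17,.01):
    b=o+dd[0]*(z-o[2])/dd[0,2]; print(z,b,np.linalg.norm(b-a),np.arctan2(z-.082,np.linalg.norm(b[:2]-piv)),np.degrees(np.arctan2(*(b-a)[1::-1])))
E
```

```text
[[0.5354 0.1466 0.064 ]
 [0.5137 0.2373 0.064 ]]
0.10578216057604223 -71.60974534137098
0.09 [0.493  0.2953 0.09  ] 0.04975194843439146 0.16149883968655987 100.59851478898617
0.09999999999999999 [0.4924 0.2936 0.1   ] 0.05088238693279221 0.36158478883019035 101.64263121280884
0.10999999999999999 [0.4918 0.292  0.11  ] 0.05393426319423315 0.5458567207773571 102.7548856011765
0.11999999999999998 [0.4912 0.2903 0.12  ] 0.05860817956563424 0.7054462863926165 103.94124665582977
0.12999999999999998 [0.4907 0.2887 0.13  ] 0.06455276289251165 0.8384053111521783 105.20824967531479
0.13999999999999996 [0.4901 0.287  0.14  ] 0.07145156542359589 0.9471230854516164 106.56303168555257
0.14999999999999997 [0.4895 0.2853 0.15  ] 0.0790551688713292 1.0355809673521856 108.01335831262054
0.15999999999999998 [0.489  0.2837 0.16  ] 0.08717935402624141 1.107775338947836 109.56763678973873
0.16999999999999996 [0.4884 0.282  0.17  ] 0.09569162100705307 1.1671138981820588 111.23490736423508
```

Request:
jog_arm --deltas '[[[0, 23, 8.8, 0, 0, 0, -1], [0, 23, 8.8, 0, 0, 0, -1], [0, 23, 8.8, 0, 0, 0, -1], [0, 23, 8.8, 0, 0, 0, -1], [0, 23, 8.8, 0, 0, 0, -1]]]'

```text
time_s: 7.2
ee_pos: [0.4855, 0.2851, 0.2087]
eef_rot: [[-0.015, -0.933, 0.36], [-0.004, 0.36, 0.933], [-1.0, 0.012, -0.009]]
wrist_force: [0.3, 0.7, 0.5]
finger_gap: 0.002
```

Request:
jog_arm --deltas '[[[0, 0, 0, 0, 0, 0, -1], [0, 0, 0, 0, 0, 0, -1]]]'

```text
time_s: 7.4
ee_pos: [0.4833, 0.2855, 0.208]
eef_rot: [[-0.017, -0.934, 0.357], [-0.005, 0.358, 0.934], [-1.0, 0.014, -0.011]]
wrist_force: [-0.6, -1.3, 0.5]
finger_gap: 0.003
```

```bash
python3 - <<'E'
from h import *
np.set_printoptions(precision=4,suppress=True)
s=read_camera("side")[:,:,::-1][115:265,230:430]
cv2.imwrite("pics/c5.png",cv2.resize(s,None,fx=3,fy=3,interpolation=cv2.INTER_CUBIC))
o=get_obs();R=o['eef_rot'];p0=o['ee_pos'];print(p0,R)
f=np.array([-.305,.952])
for ph in [1.06,1.0,.9,.8,.7,.6,.5,.4,.3,.2,.1,.05,.0]:
    b=np.r_[np.array([.502,.247])+.085*np.cos(ph)*f,.092+.085*np.sin(ph)]
    print(ph,b,(R.T@(b-p0))*100)
E
```

```text
[0.4846 0.2849 0.2083] [[-0.0161 -0.9332  0.3591]
 [-0.0045  0.3592  0.9332]
 [-0.9999  0.0134 -0.01  ]]
1.06 [0.4893 0.2866 0.1662] [ 4.204  -0.4388  0.3683]
1.0 [0.488  0.2907 0.1635] [ 4.4668 -0.1684  0.7115]
0.9 [0.4859 0.2973 0.1586] [4.9613 0.258  1.2547]
0.8 [0.4839 0.3034 0.153 ] [5.5224 0.6504 1.7576]
0.7 [0.4822 0.3089 0.1468] [6.1443 1.005  2.2149]
0.6 [0.4806 0.3138 0.14  ] [6.8209 1.3181 2.6222]
0.5 [0.4792 0.318  0.1328] [7.5454 1.5867 2.9754]
0.4 [0.4781 0.3215 0.1251] [8.3106 1.808  3.2709]
0.3 [0.4772 0.3243 0.1171] [9.1088 1.9799 3.5058]
0.2 [0.4766 0.3263 0.1089] [9.932  2.1006 3.6778]
0.1 [0.4762 0.3275 0.1005] [10.7721  2.1689  3.7851]
0.05 [0.4761 0.3278 0.0962] [11.1958  2.1832  3.8141]
0.0 [0.4761 0.3279 0.092 ] [11.6206  2.1842  3.8267]
```

View pics/c5.png

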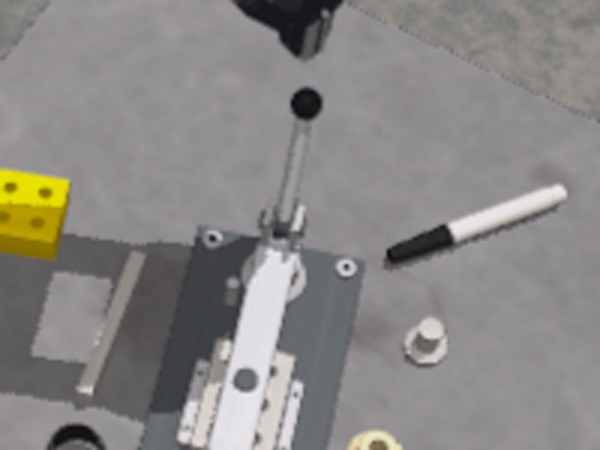

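Request:
jog_arm --deltas '[[[1.5, -0.4, 0.4, 0, 0, 0, -1], [3, -0.4, 0.4, 0, 0, 0, -1], [4.2, -0.4, 0.4, 0, 0, 0, -1], [4.5, -0.2, 0.7, 0, 0, 0, -1], [5.0, 0.3, 1.2, 0, 0, 0, -1]]]'

```text
time_s: 7.95
ee_pos: [0.4863, 0.2977, 0.1593]
eef_rot: [[-0.015, -0.933, 0.361], [-0.002, 0.361, 0.933], [-1.0, 0.014, -0.007]]
wrist_force: [-2.6, 1.7, 10.8]
finger_gap: -0.001
```

Request:
jog_arm --deltas '[[[0.6, 0.4, 0.5, 0, 0, 0, -1], [1.2, 0.7, 0.9, 0, 0, 0, -1], [1.9, 1.0, 1.3, 0, 0, 0, -1], [2.6, 1.3, 1.7, 0, 0, 0, -1], [3.4, 1.5, 2.0, 0, 0, 0, -1]]]'

```text
time_s: 8.45
ee_pos: [0.4798, 0.3231, 0.1258]
eef_rot: [[-0.014, -0.932, 0.361], [0.002, 0.362, 0.932], [-1.0, 0.014, -0.004]]
wrist_force: [-1.7, 3.7, 4.3]
finger_gap: 0.0
```

Request:
jog_arm --deltas '[[[0.8, 0.2, 0.2, 0, 0, 0, -1], [1.6, 0.3, 0.4, 0, 0, 0, -1], [2.4, 0.4, 0.5, 0, 0, 0, -1], [2.8, 0.4, 0.5, 0, 0, 0, -1], [3.0, 0.4, 0.5, 0, 0, 0, -1]]]'

```text
time_s: 8.95
ee_pos: [0.4776, 0.3291, 0.0955]
eef_rot: [[-0.014, -0.932, 0.362], [0.002, 0.362, 0.932], [-1.0, 0.014, -0.004]]
wrist_force: [-2.5, 1.9, 11.3]
finger_gap: 0.003
```

Request:
jog_arm --deltas '[[[0.2, 0, 0, 0, 0, 0, -1], [0.3, 0, 0, 0, 0, 0, -1], [0.3, 0, 0, 0, 0, 0, -1]]]'

```text
time_s: 9.25
ee_pos: [0.4779, 0.3294, 0.095]
eef_rot: [[-0.015, -0.932, 0.362], [0.002, 0.362, 0.932], [-1.0, 0.015, -0.004]]
wrist_force: [-7.2, 0.7, 18.8]
finger_gap: 0.002
```

Request:
jog_arm --deltas '[[[-2, 0, 0, 0, 0, 0, -1], [-5, 0, 0, 0, 0, 0, -1], [-10, 0, 0, 0, 0, 0, -1], [-12, 0, 5, 0, 0, 0, -1], [-12, 0, 10, 0, 0, 0, -1]]]'

```text
time_s: 9.75
ee_pos: [0.5169, 0.4193, 0.2191]
eef_rot: [[-0.008, -0.931, 0.364], [0.003, 0.364, 0.931], [-1.0, 0.009, 0.0]]
wrist_force: [0.5, -0.1, 0.5]
finger_gap: 0.003
```

Request:
jog_arm --deltas '[[[0, 5, 5, 0, 0, 0, -1], [0, 10, 10, 0, 0, 0, -1], [0, 12, 14, 0, 0, 0, -1], [0, 12, 14, 0, 0, 0, -1], [0, 12, 14, 0, 0, 0, -1]]]'

```text
time_s: 10.25
ee_pos: [0.454, 0.5959, 0.2181]
eef_rot: [[-0.01, -0.933, 0.36], [0.001, 0.36, 0.933], [-1.0, 0.01, -0.002]]
wrist_force: [-0.0, -0.1, 0.3]
finger_gap: 0.001
```

```bash
python3 - <<'E'
from h import *
s=read_camera("side")[:,:,::-1][145:305,230:430];t=read_camera("top")[:,:,::-1][115:260,140:345]
im=np.zeros((600,800,3),np.uint8)
im[:320,:400]=cv2.resize(s,None,fx=2,fy=2,interpolation=cv2.INTER_CUBIC);im[310:,390:]=cv2.resize(t,None,fx=2,fy=2,interpolation=cv2.INTER_CUBIC)
cv2.imwrite("pics/c6.png",im);o=get_obs();print(o['ee_pos'],o['wrist_force'],o['dq'])
E
```

```text
[0.45581335 0.59278082 0.21840088] [ 0.38831978  0.24285245 -0.45352835] [-3.05352056e-02 -2.34374315e-02  1.90686580e-02 -3.39510689e-05
 -5.37632325e-04  1.99171973e-04]
```

View pics/c6.png

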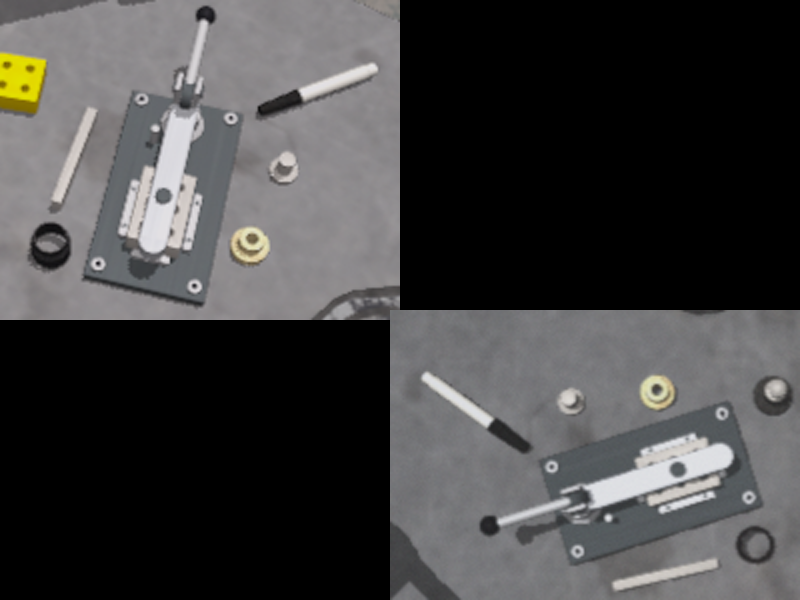

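```bash
python3 - <<'E'
from h import *
f=lambda u:(np.array([u])-[390,310])/2+[140,115]
g=lambda u:np.array([u])/2+[230,145]
print("ball tri",tri(g([205,15]),f([489,525])),"screw tri",tri(g([163,197]),f([678,469])))
b=atz("top",f([489,525]),.086)[0];s=atz("top",f([678,469]),.058)[0];d=s-b
w=atz("top",np.vstack([f(p) for p in[(551,467),(722,413),(749,497),(577,551)]]),.012)
y=w[[1,2]].sum(0)-w[[0,3]].sum(0)
A=lambda v:np.arctan2(v[1],v[0])
print(b,s,np.linalg.norm(d),"swing",A(d)-A(y))
import time; o=get_obs();print(o['time_s'],abs(o['dq']).max())
E
```

```text
ball tri [[0.47680435 0.32894159 0.08319572 0.00214547]] screw tri [[0.53436436 0.14615023 0.0552274  0.00339585]]
[0.47578297 0.32779972 0.086     ] [0.53264054 0.14525469 0.058     ] 0.19323423732209566 swing -0.0035809895652914037
10.35 0.030535205612035383
```

Request:
jog_arm --deltas '[[[0, 0, 0, 0, 0, 0, -1], [0, 0, 0, 0, 0, 0, -1], [0, 0, 0, 0, 0, 0, -1]]]'

```text
time_s: 10.65
ee_pos: [0.4565, 0.5916, 0.2183]
eef_rot: [[-0.01, -0.931, 0.365], [-0.0, 0.365, 0.931], [-1.0, 0.009, -0.004]]
wrist_force: [-0.1, -0.1, 0.2]
finger_gap: 0.002
```

Swing measures about 0 rad, the ball is at 83–86 mm (fully down), and the bystanders are in place.

```bash
python3 -c "
from station import *
print(hand_in())"
```

```text
the job is handed in; nothing more can be done
None
```

I swung the strap over the block to its stop with the shut fingers, pressed the cam lever fully down, drew clear and handed the job in at about 10.7 s. `hand_in` reported no verdict.

- **Strap:** the last picture puts clamp_swing at about 0.00 rad. The stop showed as wrist force rising to 8 N over about 1 mm. An earlier, coarser reading through one camera was about 0.016 rad off that; it is within the measuring error and the 0.06 rad limit.
- **Lever:** the ball stands at about 83 mm by the two views, against the 86 mm expected for fully down. The force rose to 19 N at the end of the press.
- **Block and loose things:** the block lies in its nest. The loose things look unmoved by eye; I did not re-measure them.
- **Robot:** clear of everything, with wrist force near zero.
- **Not checked:** the clamping force of the strap on the block could not be measured directly. I infer it from the lever being fully down and the strap about 6 mm lower, roughly 55 mm at its screw by the two views.

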